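Shut off the rinse-gun feed in the bench valve box

TASK

The rinse gun at the wash-out sink is to be changed, so its water must be off: slide the aluminium cover of the grey valve box all the way along its runners to the other end so that both valve handles are uncovered, then push the red handle round its quarter turn until that valve is fully shut, and leave the cover slid open. Only push: the cover and the handles are not to be pinched, and the cover is not to be lifted or tipped out of its runners. Leave the blue valve open as it is, and do not disturb the other things on the bench and in the box.

Things in the scene. Friction and masses are not known exactly. Their poses are not given: they have to be found in the camera images.
- valve_box: grey steel valve box fixed to the bench, 178 (x) x 576 (y) x 106 mm tall. Origin at the centre of its underside; own x away from the robot, y along its length, z up; turned by up to 0.2 rad. Right half (y -276 to -6 mm) is an open pit, x -75 to +75 mm, floor at z = 4 mm, holding the two valves; left half has a fixed deck. The cover's runners and end stops are the 106 mm tall outer walls
- cover: loose flat aluminium cover, 162 (x) x 280 (y) x 6 mm, 0.4 to 0.85 kg, lying at 96 mm above the bench in the box's runners; slides along the box's y with friction (under 12 N). Origin at the centre of its underside, axes as the box's. Shut, it is at y = -140 mm in the box's frame (up to 14 mm ajar); slid fully open over the deck, at the left end stop, at y = +142 mm, the pit wholly uncovered
- flange (a point): middle of the upright finger flange of the cover (aluminium, black rubber cap): a thin wall across the cover's middle, 110 mm long in the box's x, 6 mm thick in y, from the cover's top face (102 mm above the bench) up to 130 mm. This point lies on its centre line, 116 mm above the bench, above the cover's origin
- red_handle (a joint): angle of the red-sleeved lever of one ball valve, rad: 0 = open, in line with its pipe, pointing to the box's -x (to the robot); grows clockwise seen from above; 1.571 = shut, at its stop, lever across the pipe, pointing to the box's +y. Starts between 0 and 0.3, stays where it is left, needs about 0.3 N m (about 6 N at the sleeve)
- red_sleeve (a point): centre of the red sleeve, the lever's grip part: 28 to 76 mm from the pivot along the lever, 18 mm wide, 13 mm high, from 67 to 81 mm above the bench; a steel strip joins it to the stem at about 62 mm. Pipe and valve body below stay under 53 mm above the bench (the stem under the strip apart)
- red_pivot (a point): point on the upright turning axis of the red lever, at the height of the sleeve (74 mm above the bench); fixed, in the box's frame at x = +30 mm and y = -200 or -95 mm (red and blue change places)
- blue_handle (a joint): angle of the blue-sleeved lever of the other, identical valve; same meaning, 0 = open
- blue_sleeve (a point): centre of the blue sleeve, same sizes as the red one
- blue_pivot (a point): point on the turning axis of the blue lever, at the height of the sleeve, 105 mm from the red one along the box's y
- ink_yellow: yellow ink tub with a white lid, 84 mm across, 85 mm tall; origin at the centre of its underside. To be left alone
- ink_black: black ink tub with a green lid, 96 mm across, 75 mm tall; origin at the centre of its underside. To be left alone
- tape_roll: buff roll of masking tape lying flat in front of the box, 100 mm across, 36 mm tall; origin at the centre of its underside. To be left alone
- squeegee: wooden screen-printing squeegee with a black rubber blade, lying flat, 123 x 230 x 26 mm; origin at its underside. To be left alone
- wash_bottle: white bottle with a blue cap, 64 mm across, 190 mm tall; origin at the centre of its underside. To be left alone
- knife_pot: white pot of ink knives, 80 mm across, 90 mm tall, the knives rising to about 190 mm; origin at the centre of its underside. To be left alone
- hose_tail: loose brass hose tail, 28 mm across, 34 mm tall, standing on the floor of the valve box in its open half, near the robot-side wall; origin at the centre of its underside. To be left alone

How it is judged:
By the outcome, as a careful person would: the job done as asked, in the order asked, and still so for the second after the job is handed in, with the robot touching nothing.
It also fails if it takes over 58 s, if anything falls off the work surface, if the arm or the gripper's body presses on something with over 40 N, if the wrist force passes 120 N, or if a joint passes its speed limit or range.

ROBOT

A 6-joint arm with a two-finger parallel gripper is mounted at the origin on the work surface. World frame = base frame: x ahead of the robot, y to its left, z up, the work surface at z = 0. Lengths are in mm, angles in rad, forces in N, time in s.
With the tool pointing down it reaches from about 275 to 1000 mm from the base axis. Payload 8.4 kg.
Tool frame: the origin (TCP) lies at the very end of the fingers, on their centre line; the grasp point (between the pads) lies 19 mm behind it; z points along the fingers, x is the direction in which the jaws open and shut, and the axes are right-handed (so a half turn about z gives the same grasp; the last joint's range is limited). The gripper opens to 85 mm and grips with 20 to 120 N. Pads are 22 mm wide; open, the fingers measure 114 mm over their backs; the gripper's body (76 mm by 85 mm) begins 54 mm behind the grasp point. The pads swing forward as they close: fully open they stand 13 mm farther back than shut.
Start: joints at [1.282, 0.353, 1.633, -0, 1.155, -0.002], TCP at [176.801, 599.474, 231.281] pointing down, gripper open.
Joint ranges: [-2.63, 2.63], [-0.92, 2.1], [0.06, 2.66], [-1.3, 4.44], [0, 2.69], [-3.02, 3.02]. Speed limits (rad/s): [2.22, 2.22, 2.79, 3.14, 3.14, 3.14].

INTERFACE

Orientations are given as [roll, pitch, yaw] about the fixed x, y, z axes, in that order (R = Rz(yaw) Ry(pitch) Rx(roll)).
In Python, from rig import r gives the robot as it stands.
- The arm moves only by the tool arm_command, never from a script. Its argument "targets" is a list of rows, each a list of 6 numbers: the shift along the tool's x, y, z in m, then the turn, a rotation vector about the tool's x, y, z in rad. A call has 1 to 20 rows; each row shifts and turns the commanded pose from where the row before left it, along the tool's axes as they then stand; what a row does not reach is not made up. A row lasts 1/12 s, in which the tool goes at most 41.7 mm and 7.16 degrees, less where a joint would pass 70% of its speed; a pose out of reach is approached as far as the arm can. A call is refused whole if a number of a shift passes 0.0417 or a number of a turn 0.125, either way. A call with a gripper value outside its range is refused whole. "fingers" is the finger opening in m, from 0 to 0.0854, set as the call begins (left out, the last holds). The fingers move at their own pace and stop on an object; "squeeze" is the grip in N (left out, the last holds). Time passes only in rows, so rows that do not move let the fingers close. It gives the time, the measured TCP pose, the force and the opening at its end, in the units of the state.
- r.sense(): the state, without advancing time (a new reading comes with each control period).
- r.grab_frame(name): name is "scene" or "top" or "wrist"; returns a dict with "image" (400x640x3 uint8, blue, green, red), "fx", "fy", "cx", "cy" (pixels), "xyz" and "orientation" of the camera in the world. Camera axes: x right, y down, z forward; pixel columns grow to the right and rows downward; lengths in mm; the calibration is good to about 2 mm. A picture is of the moment at which its call begins. There is no depth.
- r.sign_off(): hands the job in, once; it reports no verdict.
The state is a dict: "clock": time; "qpos": joint angles; "qvel": joint speeds; "joint_efforts": joint torques, N m; "eef_pos": TCP position; "tcp_rot": TCP orientation; "contact_force": force on the tool from outside, world axes, zero at the start; "wrist_torque": the same for the moment, N m; "opening": opening from 0.0 (shut) to 1.0 (fully open).
Only numpy, scipy, OpenCV 4.12 (cv2) and the standard library are available. Lean on these libraries where they do the work, as an engineer would, in place of code of your own. Each camera call takes 0.05 s, during which the arm holds its last target.

## Working session

There is one attempt and no reset: what is moved stays moved. The work goes in short steps, Python scripts to look and compute and a tool call to move; the robot and the scene stay as the last step left them, time stands still between calls to the robot, and variables do not carry over. Pictures are saved under pics/ and viewed, and the job is handed in when it is done.

Besides the shell and the picture viewer there is one more tool, called after "Call:" in YAML: its name, and indented under it one key for each argument. arm_command: Moves the arm, as the interface text tells. Its arguments: {"type":"object","properties":{"targets":{"type":"array"},"fingers":{"type":"number"},"squeeze":{"type":"number"}},"required":["targets"]}

```bash
mkdir -p pics; ls; python3 - <<'E'
from rig import r
import cv2
s=r.sense();print(s)
for n in ("scene","top","wrist"):
    f=r.grab_frame(n);cv2.imwrite(f"pics/{n}0.png",f["image"]);print(n,{k:v for k,v in f.items() if k!="image"})
E
```

```text
pics
{'clock': 0.0, 'qpos': array([ 1.28155900e+00,  3.53658087e-01,  1.63414244e+00,  1.50446390e-05,
        1.15521137e+00, -2.40869781e-03]), 'qvel': array([-0.00231555, -0.0008547 , -0.00061365,  0.00084014, -0.00040743,
       -0.00038329]), 'joint_efforts': array([-1.34889856e-04, -6.05239034e+01, -3.42072237e+01,  4.60582476e-05,
        9.08572722e-03,  6.73068530e-05]), 'eef_pos': array([176.68207114, 599.00051249, 230.55192973]), 'tcp_rot': array([-3.14157548e+00,  1.41919889e-03,  1.28396163e+00]), 'contact_force': array([-0.03826083, -0.46742582, -0.22050344]), 'wrist_torque': array([-0.00722109,  0.02128731,  0.02703475]), 'opening': 1.0001653790396732}
scene {'fx': 372.7555921646844, 'fy': 372.7555921646844, 'cx': 316.817263120627, 'cy': 205.8863221348281, 'xyz': array([ 942.25870618, -329.56447315,  880.31554205]), 'orientation': array([-2.55973538, -0.01384793,  0.92595116])}
top {'fx': 428.0488936396398, 'fy': 428.0488936396398, 'cx': 318.93662325678605, 'cy': 195.02152507494014, 'xyz': array([ 482.04177516,   -9.6236311 , 1122.66192453]), 'orientation': array([-3.07972363, -0.00996955, -1.54841177])}
wrist {'fx': 284.71284938792826, 'fy': 284.71284938792826, 'cx': 320.6876270627802, 'cy': 202.47450323225226, 'xyz': array([107.48313424, 619.43508774, 372.52017218]), 'orientation': array([2.85576387e+00, 1.04975015e-03, 1.28533928e+00])}
```

View pics/top0.png

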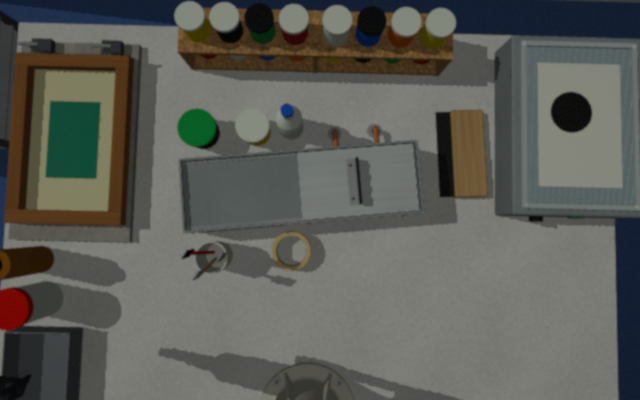

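View pics/scene0.png

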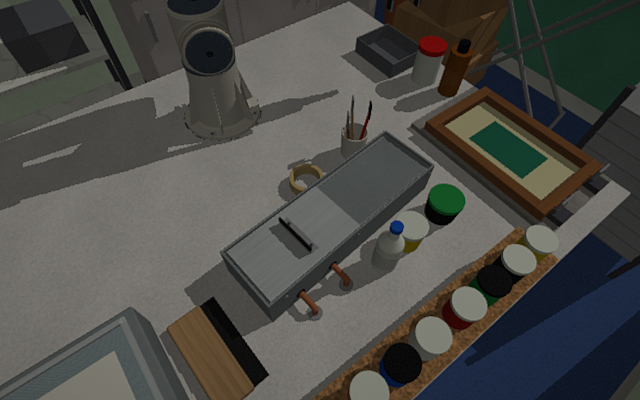

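The top view shows the box from (181,158) to (420,230), with the cover on the right half and the flange near (354,180). I'll enlarge it and take the corners at the rim height of 106 mm.

```bash
cat > h.py <<'E'
import numpy as np, cv2
from scipy.spatial.transform import Rotation as R
def P(f):
    return R.from_euler('xyz',f["orientation"]).as_matrix(), np.array(f["xyz"])
def back(f,u,v,z):
    M,c=P(f); d=M@np.array([(u-f["cx"])/f["fx"],(v-f["cy"])/f["fy"],1.]); return c+d*(z-c[2])/d[2]
def proj(f,p):
    M,c=P(f); q=(np.atleast_2d(p)-c)@M; return np.c_[f["fx"]*q[:,0]/q[:,2]+f["cx"],f["fy"]*q[:,1]/q[:,2]+f["cy"]]
def b2w(p,box):
    p=np.atleast_2d(np.array(p,float)); c,s=np.cos(box[2]),np.sin(box[2])
    return np.c_[box[0]+c*p[:,0]-s*p[:,1],box[1]+s*p[:,0]+c*p[:,1],p[:,2]]
E
python3 - <<'E'
from rig import r
import cv2
from h import *
f=r.grab_frame("top")
im=f["image"][130:270,170:430]
cv2.imwrite("pics/tz.png",cv2.resize(im,None,fx=3,fy=3,interpolation=cv2.INTER_CUBIC))
f=r.grab_frame("scene")
im=f["image"][120:320,210:450]
cv2.imwrite("pics/sz.png",cv2.resize(im,None,fx=3,fy=3,interpolation=cv2.INTER_CUBIC))
E
```

```text
(no output)
```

View pics/tz.png

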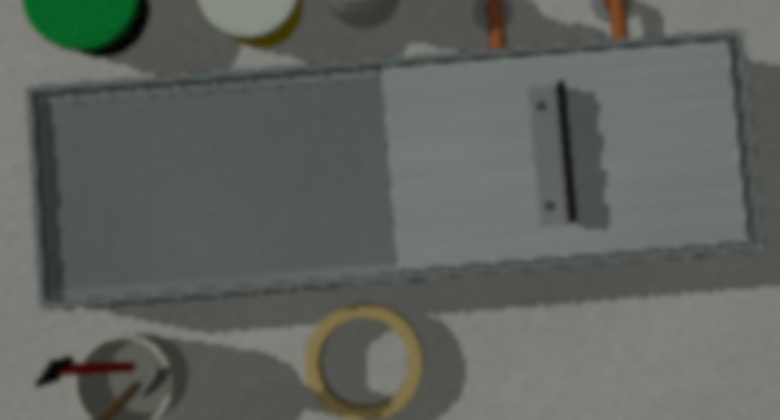

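View pics/sz.png

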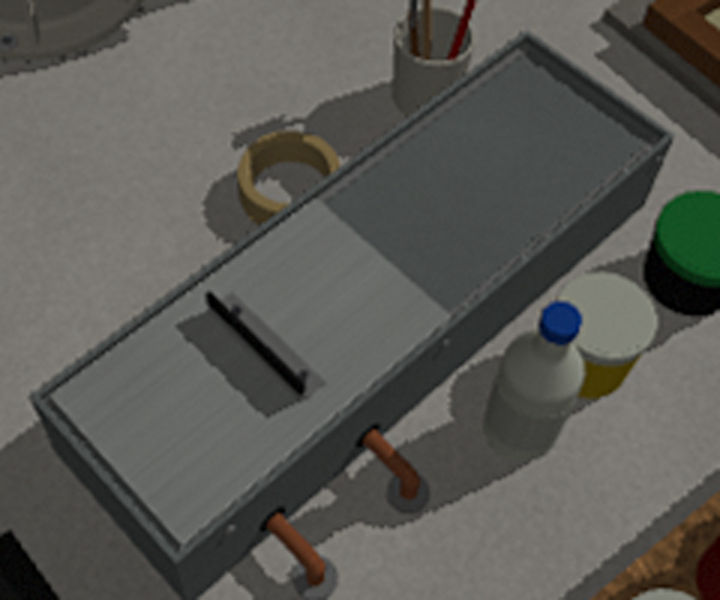

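The corners in the zoomed pictures are clear: top (29,90), (738,35), (757,242), (43,305); scene (37,400), (525,36), (668,140), (185,555). Next I'll fit the box pose from both views.

```bash
cat > fit.py <<'E'
from rig import r
from h import *
from scipy.optimize import least_squares
ft=r.grab_frame("top"); fs=r.grab_frame("scene")
z=lambda a,ox,oy:(np.array(a,float)+.5)/3-.5+[ox,oy]
# order: (+x,+y),(+x,-y),(-x,-y),(-x,+y)
T=z([(29,90),(738,35),(757,242),(43,305)],170,130); S=z([(668,140),(185,555),(37,400),(525,36)],210,120)
C=np.array([(89,288,106),(89,-288,106),(-89,-288,106),(-89,288,106)])
def res(p,w): 
    W=b2w(C,p); o=[]
    if 't' in w:o.append((proj(ft,W)-T).ravel())
    if 's' in w:o.append((proj(fs,W)-S).ravel())
    return np.concatenate(o)
for w in('t','s','ts'):
    q=least_squares(res,[480,0,0],args=(w,)); print(w,q.x.round(4),np.abs(q.fun).max().round(2))
for u,v in T: print(back(ft,u,v,106).round(1))
box=q.x
for f,pts,zz in((ft,z([(561,84),(573,220)],170,130),130),(ft,z([(383,70),(397,265)],170,130),102),(fs,z([(210,296),(302,388)],210,120),130),(fs,z([(322,203),(450,308)],210,120),102)):
    for u,v in pts:
        w=back(f,u,v,zz); d=w[:2]-box[:2]; c,s=np.cos(box[2]),np.sin(box[2])
        print(zz,w.round(1),'box',(c*d[0]+s*d[1]).round(1),(-s*d[0]+c*d[1]).round(1))
for n,u,v,zz in(('tape',365,362,36),('pot',128,382,90)): print(n,back(ft,*z([(u,v)],170,130)[0],zz).round(0))
np.save('box.npy',box)
E
python3 fit.py
```

```text
t [5.672667e+02 2.545310e+01 1.060000e-01] 2.59
s [5.672015e+02 2.796580e+01 1.146000e-01] 3.17
ts [5.674437e+02 2.660090e+01 1.098000e-01] 3.3
[622.  316.3 106. ]
[ 679.9 -247.9  106. ]
[ 514.4 -264.4  106. ]
[452.1 298.1 106. ]
130 [ 633.3 -104.4  130. ] box 51.1 -137.4
130 [ 527.4 -115.5  130. ] box -55.4 -136.8
102 [645.4  35.8 102. ] box 78.5 0.6
102 [489.8  20.7 102. ] box -77.9 2.6
130 [ 530.1 -116.   130. ] box -52.7 -137.7
130 [ 637.7 -105.7  130. ] box 55.3 -139.2
102 [493.9  21.7 102. ] box -73.6 3.2
102 [639.7  41.9 102. ] box 73.5 7.3
tape [408.  48.  36.]
pot [392. 233.  90.]
```

```bash
cat > ov.py <<'E'
from rig import r
from h import *
import sys
def overlay(box,cov,tag):
  out=[]
  for n,(a,b,c,d) in(("top",(130,270,170,430)),("scene",(120,320,210,450))):
    f=r.grab_frame(n); k=3; im=cv2.resize(f["image"][a:b,c:d],None,fx=k,fy=k,interpolation=cv2.INTER_CUBIC)
    def poly(p,col): 
        q=((proj(f,b2w(p,box))-[c,a]+.5)*k-.5).round().astype(int); cv2.polylines(im,[q.reshape(-1,1,2)],True,col,1)
    sq=lambda x,y,z,cy=0:[(x,cy+y,z),(x,cy-y,z),(-x,cy-y,z),(-x,cy+y,z)]
    poly(sq(89,288,106),(0,0,255)); poly(sq(89,288,0),(255,0,0)); poly(sq(81,140,102,cov),(0,255,0)); poly(sq(55,3,130,cov),(0,255,255))
    cv2.imwrite(f"pics/ov_{n}_{tag}.png",im)
if __name__=="__main__":
  overlay(np.load("box.npy"),float(sys.argv[1]),sys.argv[2])
E
python3 ov.py -137.5 a
```

```text
(no output)
```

View pics/ov_top_a.png

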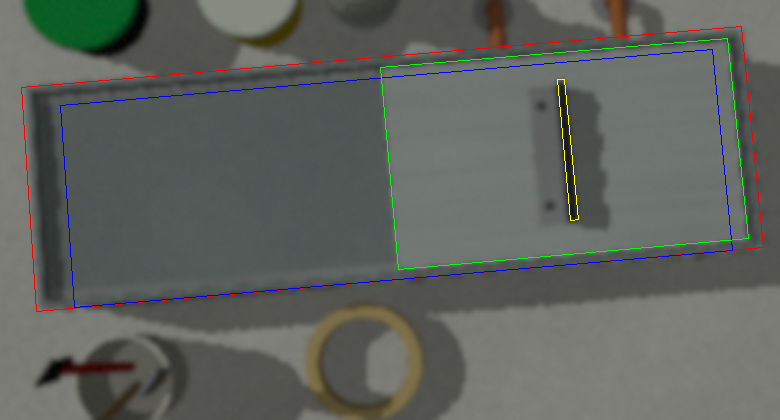

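View pics/ov_scene_a.png

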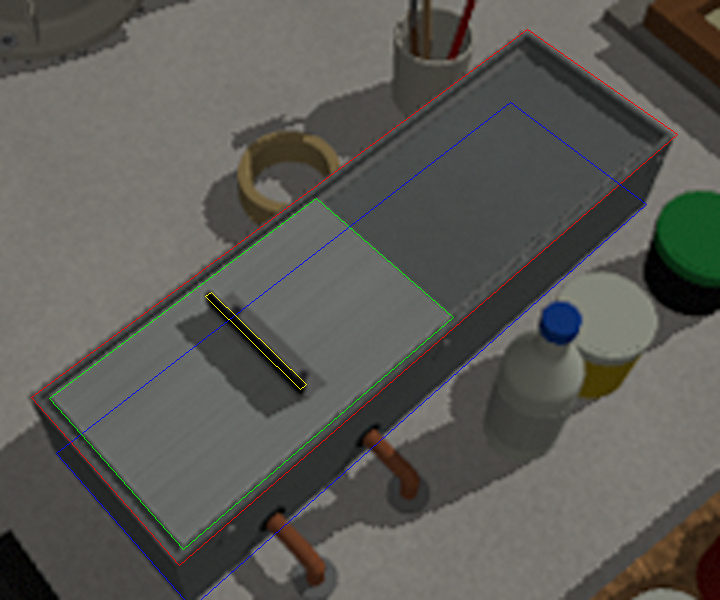

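The overlay matches in both views: the box is at about (567, 27) with yaw 0.11, and the cover is at box y ≈ -137. First I raise the tool, shut the fingers and line the tool up with the box.

Call:
arm_command:
  targets:
    - [0, 0, -0.02, 0, 0, 0.098]
    - [0, 0, -0.02, 0, 0, 0.098]
    - [0, 0, -0.02, 0, 0, 0.098]
    - [0, 0, 0, 0, 0, 0.098]
    - [0, 0, 0, 0, 0, 0.098]
    - [0, 0, 0, 0, 0, 0.098]
    - [0, 0, 0, 0, 0, 0.098]
    - [0, 0, 0, 0, 0, 0.098]
    - [0, 0, 0, 0, 0, 0.098]
    - [0, 0, 0, 0, 0, 0.098]
    - [0, 0, 0, 0, 0, 0.098]
    - [0, 0, 0, 0, 0, 0.096]
    - [0, 0, 0, 0, 0, 0]
  fingers: 0
  squeeze: 20

```text
clock: 1.53
eef_pos: [176.8, 599.4, 291.3]
tcp_rot: [3.142, 0.0, 0.106]
contact_force: [-0.4, 0.3, -0.2]
opening: 0.003
```

```bash
cat > go.py <<'E'
# python3 go.py bx by z yaw_rel : tool-frame shift to a box-frame target
from rig import r
from h import *
import sys
box=np.load('box.npy'); t=[float(a) for a in sys.argv[1:]]
s=r.sense(); M=R.from_euler('xyz',s['tcp_rot'])
w=b2w([t[:3]],box)[0]; d=M.inv().apply(w-s['eef_pos'])
G=R.from_euler('xyz',[np.pi,0,box[2]+(t[3] if len(t)>3 else 0)])
c,sn=np.cos(box[2]),np.sin(box[2]); e=s['eef_pos'][:2]-box[:2]
print('clk',round(s['clock'],2),'tcp',s['eef_pos'].round(1),'in box',(c*e[0]+sn*e[1]).round(1),(-sn*e[0]+c*e[1]).round(1),'F',s['contact_force'].round(1),'open',round(s['opening'],2))
print('shift',d.round(1),'turn',(M.inv()*G).as_rotvec().round(3),'q',s['qpos'].round(2))
E
python3 go.py 0 -180 290
```

```text
clk 1.53 tcp [176.8 599.4 291.3] in box -325.5 612.2 F [-0.4  0.3 -0.2] open 0.0
shift [328.7 790.9   1.3] turn [ 0.     0.    -0.004] q [ 1.28  0.3   1.57 -0.    1.27  1.18]
```

Call:
arm_command:
  targets:
    - [0.015, 0.036, 0, 0, 0, 0]
    - [0.015, 0.036, 0, 0, 0, 0]
    - [0.015, 0.036, 0, 0, 0, 0]
    - [0.015, 0.036, 0, 0, 0, 0]
    - [0.015, 0.036, 0, 0, 0, 0]
    - [0.015, 0.036, 0, 0, 0, 0]
    - [0.015, 0.036, 0, 0, 0, 0]
    - [0.015, 0.036, 0, 0, 0, 0]
    - [0.015, 0.036, 0, 0, 0, 0]
    - [0.015, 0.036, 0, 0, 0, 0]
    - [0.015, 0.036, 0, 0, 0, 0]
    - [0.015, 0.036, 0, 0, 0, 0]
    - [0.015, 0.036, 0, 0, 0, 0]
    - [0.015, 0.036, 0, 0, 0, 0]
    - [0.015, 0.036, 0, 0, 0, 0]
    - [0.015, 0.036, 0, 0, 0, 0]
    - [0.015, 0.036, 0, 0, 0, 0]
    - [0.015, 0.036, 0, 0, 0, 0]
    - [0.015, 0.036, 0, 0, 0, 0]
    - [0.015, 0.036, 0, 0, 0, 0]

```text
clock: 3.2
eef_pos: [554.6, -85.3, 291.4]
tcp_rot: [-3.142, -0.0, 0.113]
contact_force: [1.3, 0.8, -0.3]
opening: -0.004
```

```bash
python3 go.py 0 -180 180
```

```text
clk 3.2 tcp [554.6 -85.3 291.4] in box -25.0 -109.8 F [ 1.3  0.8 -0.3] open -0.0
shift [ 24.7  70.3 111.4] turn [-0.    -0.     0.004] q [-0.16  0.2   1.7   0.    1.24 -0.27]
```

Call:
arm_command:
  targets:
    - [0.007, 0.02, 0.02, 0, 0, 0]
    - [0.006, 0.018, 0.02, 0, 0, 0]
    - [0.006, 0.016, 0.02, 0, 0, 0]
    - [0.006, 0.016, 0.02, 0, 0, 0]
    - [0, 0, 0.02, 0, 0, 0]
    - [0, 0, 0.02, 0, 0, 0]
    - [0, 0, 0.015, 0, 0, 0]
    - [0, 0, 0, 0, 0, 0]
    - [0, 0, 0, 0, 0, 0]

```text
clock: 3.95
eef_pos: [586.1, -150.0, 155.8]
tcp_rot: [-3.141, 0.002, 0.112]
contact_force: [-0.5, 0.6, 0.0]
opening: -0.0
```

```bash
python3 go.py 0 -180 110; python3 ov.py -137.5 b; python3 - <<'E'
from rig import r
import cv2
f=r.grab_frame("wrist");cv2.imwrite("pics/w1.png",f["image"])
E
```

```text
clk 3.95 tcp [ 586.1 -150.   155.8] in box -0.8 -177.6 F [-0.5  0.6  0. ] open -0.0
shift [ 0.8  2.5 45.8] turn [-0.001  0.002  0.002] q [-0.25  0.4   1.74  0.    1.   -0.37]
```

View pics/ov_scene_b.png

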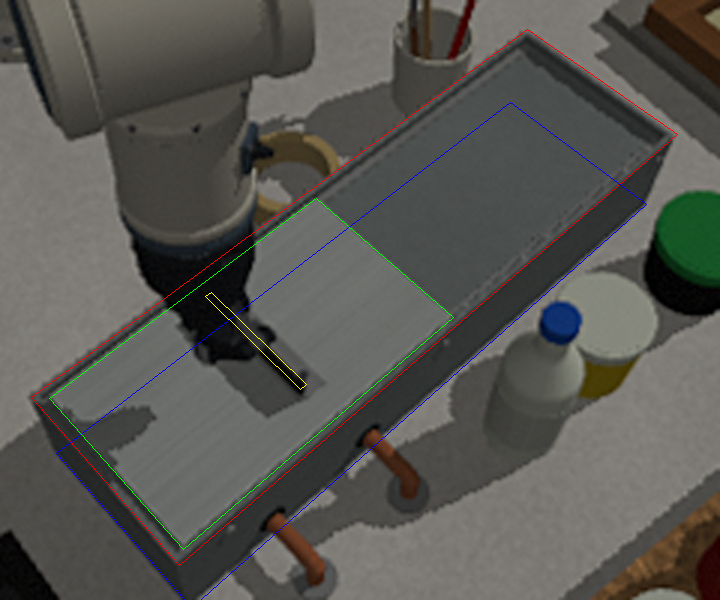

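View pics/w1.png

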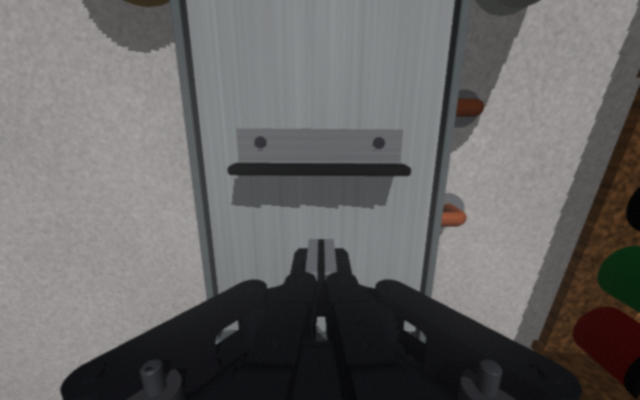

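The wrist view shows the shut fingers centred behind the flange (flange columns 229–411, fingers at 321) with a clear gap. I'll descend and close up to it.

Call:
arm_command:
  targets:
    - [0.001, 0, 0.015, 0, 0, 0.002]
    - [0, 0, 0.015, 0, 0, 0]
    - [0, 0, 0.014, 0, 0, 0]
    - [0, 0, 0, 0, 0, 0]
    - [0, -0.006, 0, 0, 0, 0]
    - [0, -0.006, 0, 0, 0, 0]
    - [0, -0.004, 0, 0, 0, 0]
    - [0, -0.003, 0, 0, 0, 0]
    - [0, -0.003, 0, 0, 0, 0]
    - [0, -0.003, 0, 0, 0, 0]
    - [0, -0.003, 0, 0, 0, 0]
    - [0, -0.003, 0, 0, 0, 0]
    - [0, -0.003, 0, 0, 0, 0]

```text
clock: 5.18
eef_pos: [584.3, -116.4, 112.6]
tcp_rot: [3.141, -0.001, 0.108]
contact_force: [-0.2, -3.6, 2.3]
opening: 0.0
```

```bash
python3 go.py 0 125 111; python3 - <<'E'
from rig import r
import cv2
f=r.grab_frame("wrist");cv2.imwrite("pics/w2.png",f["image"])
E
```

```text
clk 5.18 tcp [ 584.3 -116.4  112.6] in box 1.0 -144.0 F [-0.2 -3.6  2.3] open 0.0
shift [  -1.5 -269.     1.4] turn [ 0.001 -0.001 -0.002] q [-0.2   0.44  1.8  -0.    0.9  -0.31]
```

View pics/w2.png

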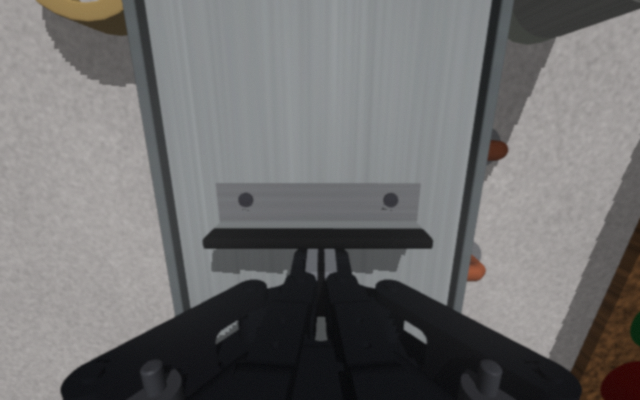

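In contact at the middle (about 3.6 N). Now the long push.

Call:
arm_command:
  targets:
    - [0, -0.006, 0, 0, 0, 0]
    - [0, -0.01, 0, 0, 0, 0]
    - [0, -0.012, 0, 0, 0, 0]
    - [0, -0.012, 0, 0, 0, 0]
    - [0, -0.012, 0, 0, 0, 0]
    - [0, -0.012, 0, 0, 0, 0]
    - [0, -0.012, 0, 0, 0, 0]
    - [0, -0.012, 0, 0, 0, 0]
    - [0, -0.012, 0, 0, 0, 0]
    - [0, -0.012, 0, 0, 0, 0]
    - [0, -0.012, 0, 0, 0, 0]
    - [0, -0.012, 0, 0, 0, 0]
    - [0, -0.012, 0, 0, 0, 0]
    - [0, -0.012, 0, 0, 0, 0]
    - [0, -0.012, 0, 0, 0, 0]
    - [0, -0.012, 0, 0, 0, 0]
    - [0, -0.012, 0, 0, 0, 0]
    - [0, -0.01, 0, 0, 0, 0]
    - [0, -0.006, 0, 0, 0, 0]
    - [0, -0.004, 0, 0, 0, 0]

```text
clock: 6.9
eef_pos: [560.4, 99.6, 112.2]
tcp_rot: [3.142, 0.0, 0.109]
contact_force: [1.3, -4.6, 2.4]
opening: -0.001
```

```bash
python3 go.py 0 125 111; python3 - <<'E'
from rig import r
import cv2
f=r.grab_frame("wrist");cv2.imwrite("pics/w3.png",f["image"])
E
python3 ov.py 100 c
```

```text
clk 6.9 tcp [560.4  99.6 112.2] in box 1.0 73.3 F [ 1.3 -4.6  2.4] open -0.0
shift [ -1.  -51.7   1.2] turn [ 0.     0.    -0.001] q [ 0.17  0.41  1.85 -0.    0.88  0.06]
```

View pics/w3.png

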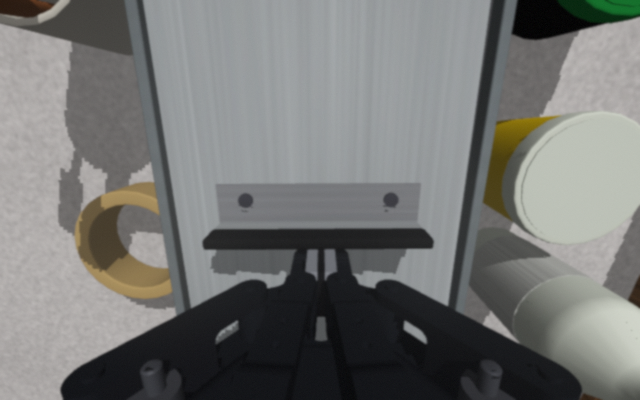

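View pics/ov_scene_c.png

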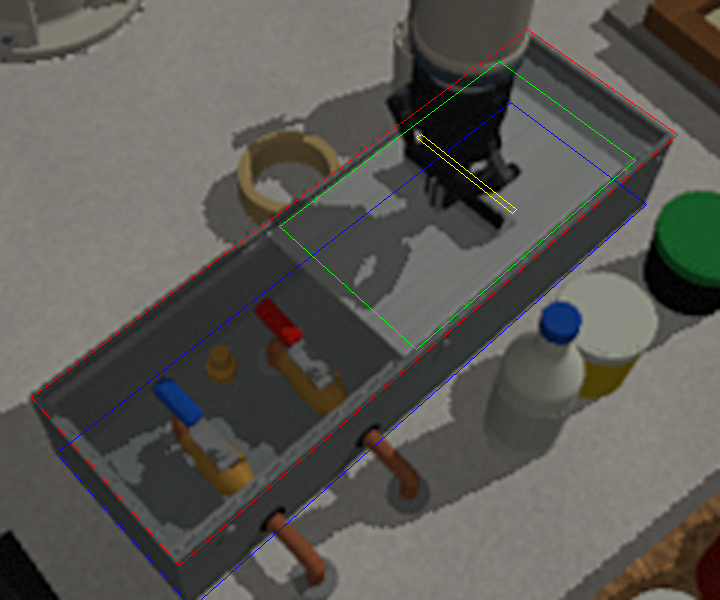

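The cover is sliding square in its runners. Red is the valve nearer the deck (pivot y = -95) and the hose tail stands between the two levers, nearer the robot-side wall. About 54 mm of travel is left.

Call:
arm_command:
  targets:
    - [-0.001, -0.006, 0, 0, 0, 0]
    - [0, -0.008, 0, 0, 0, 0]
    - [0, -0.008, 0, 0, 0, 0]
    - [0, -0.008, 0, 0, 0, 0]
    - [0, -0.006, 0, 0, 0, 0]
    - [0, -0.004, 0, 0, 0, 0]
    - [0, -0.003, 0, 0, 0, 0]
    - [0, -0.002, 0, 0, 0, 0]
    - [0, -0.002, 0, 0, 0, 0]

```text
clock: 7.8
eef_pos: [554.5, 145.4, 112.2]
tcp_rot: [3.141, 0.0, 0.108]
contact_force: [0.6, -2.1, -1.2]
opening: -0.001
```

Call:
arm_command:
  targets:
    - [0, -0.002, 0, 0, 0, 0]
    - [0, -0.002, 0, 0, 0, 0]

```text
clock: 7.97
eef_pos: [554.1, 149.2, 112.3]
tcp_rot: [3.142, 0.0, 0.108]
contact_force: [0.6, -2.1, -1.7]
opening: 0.002
```

Call:
arm_command:
  targets:
    - [0, -0.0015, 0, 0, 0, 0]
    - [0, -0.0015, 0, 0, 0, 0]

```text
clock: 8.13
eef_pos: [553.7, 152.2, 112.3]
tcp_rot: [3.142, 0.0, 0.108]
contact_force: [-0.0, -2.1, -1.3]
opening: 0.002
```

Call:
arm_command:
  targets:
    - [0, -0.0015, 0, 0, 0, 0]
    - [0, -0.0015, 0, 0, 0, 0]

```text
clock: 8.3
eef_pos: [553.1, 153.4, 112.3]
tcp_rot: [3.138, 0.001, 0.109]
contact_force: [0.6, -19.5, 3.7]
opening: 0.002
```

Call:
arm_command:
  targets:
    - [0, -0.001, 0, 0, 0, 0]
    - [0, -0.001, 0, 0, 0, 0]

```text
clock: 8.47
eef_pos: [553.1, 153.5, 112.3]
tcp_rot: [3.136, 0.001, 0.11]
contact_force: [2.4, -26.9, 4.3]
opening: 0.003
```

```bash
python3 go.py 0 125 111;python3 ov.py 142 d
```

```text
clk 8.47 tcp [553.1 153.5 112.3] in box -0.4 127.7 F [  2.4 -26.9   4.3] open 0.0
shift [0.4 2.7 1.3] turn [0.006 0.001 0.   ] q [ 0.27  0.42  1.84 -0.01  0.89  0.17]
```

View pics/ov_scene_d.png

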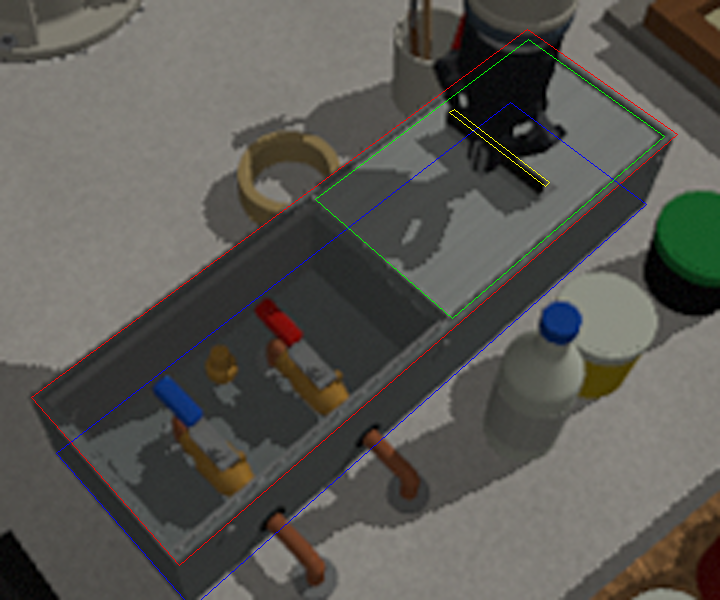

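The stop is reached: the force jumped to 27 N, the TCP is at box y 127.7 (128 expected), and the overlay at y = +142 fits. I'll back off, rise, and measure the levers.

Call:
arm_command:
  targets:
    - [0, 0.004, 0, 0, 0, 0]
    - [0, 0.008, 0, 0, 0, 0]
    - [0, 0.012, 0, 0, 0, 0]
    - [0, 0.004, -0.02, 0, 0, 0]
    - [0, 0, -0.03, 0, 0, 0]
    - [0, 0, -0.03, 0, 0, 0]
    - [0, 0, 0, 0, 0, 0]

```text
clock: 9.15
eef_pos: [559.6, 129.5, 198.0]
tcp_rot: [-3.14, -0.008, 0.107]
contact_force: [1.2, 0.4, 1.5]
opening: 0.004
```

```bash
python3 go.py -25 -155 190; cat > lev.py <<'E'
from rig import r
from h import *
import sys
box=np.load('box.npy'); c,s=np.cos(box[2]),np.sin(box[2])
piv={'red':(30,-95),'blue':(30,-200)}
for n in sys.argv[1:]:
    f=r.grab_frame(n); cv2.imwrite(f"pics/lev_{n}_{r.sense()['clock']:.1f}.png",f["image"])
    h=cv2.cvtColor(f["image"],cv2.COLOR_BGR2HSV)
    # mask limited to pit
    pit=proj(f,b2w([(75,-276,80),(75,-6,80),(-75,-6,80),(-75,-276,80)],box)).astype(np.int32)
    m=np.zeros(h.shape[:2],np.uint8); cv2.fillPoly(m,[pit],255)
    for col,rg in(('red',[((0,150,40),(6,255,255)),((172,150,40),(180,255,255))]),('blue',[((100,120,40),(130,255,255))])):
        k=sum(cv2.inRange(h,a,b) for a,b in rg)&m; ys,xs=np.nonzero(k)
        if len(xs)<8: print(n,col,'none');continue
        w=back(f,xs.mean(),ys.mean(),77); d=w[:2]-box[:2]; b=np.array([c*d[0]+s*d[1],-s*d[0]+c*d[1]])
        l=b-piv[col]; print(n,col,len(xs),'px',xs.mean().round(1),ys.mean().round(1),'box',b.round(1),'r',np.hypot(*l).round(1),'ang',np.arctan2(l[1],-l[0]).round(3))
E
python3 lev.py top scene
```

```text
clk 9.15 tcp [559.6 129.5 198. ] in box 3.4 103.1 F [1.2 0.4 1.5] open 0.0
shift [-27.9 258.2   7.4] turn [-0.001 -0.008 -0.002] q [0.22 0.31 1.78 0.   1.05 0.12]
top red 109 px 339.8 192.6 box [-23.7 -94.2] r 53.7 ang 0.015
top blue 129 px 383.4 189.1 box [ -24.5 -201.6] r 54.5 ang -0.03
scene red 117 px 302.3 227.1 box [-22.5 -94.7] r 52.5 ang 0.006
scene blue 143 px 268.9 253.1 box [ -23.4 -200.7] r 53.4 ang -0.013
```

The red lever is at about 0.01 rad (sleeve at box (-23,-94), radius 53 mm against 52 expected), and blue is at about -0.02. I'll move to the -y side of the red sleeve.

Call:
arm_command:
  targets:
    - [-0.001, 0.023, 0, 0, 0.008, -0.002]
    - [-0.003, 0.025, 0, 0, 0, 0]
    - [-0.003, 0.025, 0, 0, 0, 0]
    - [-0.003, 0.025, 0, 0, 0, 0]
    - [-0.003, 0.025, 0, 0, 0, 0]
    - [-0.003, 0.025, 0, 0, 0, 0]
    - [-0.003, 0.025, 0, 0, 0, 0]
    - [-0.003, 0.025, 0, 0, 0, 0]
    - [-0.003, 0.025, 0.02, 0, 0, 0]
    - [-0.001, 0.02, 0.02, 0, 0, 0]
    - [0, 0, 0.02, 0, 0, 0]
    - [0, 0, 0, 0, 0, 0]
    - [0, 0, 0, 0, 0, 0]

```text
clock: 10.33
eef_pos: [555.9, -114.9, 130.3]
tcp_rot: [-3.14, -0.004, 0.109]
contact_force: [-0.0, 0.9, 1.2]
opening: 0.001
```

```bash
python3 go.py -22 -140 66;  python3 lev.py wrist
```

```text
clk 10.33 tcp [ 555.9 -114.9  130.3] in box -27.0 -139.4 F [-0.   0.9  1.2] open 0.0
shift [ 4.8  0.7 64.3] turn [-0.002 -0.004 -0.   ] q [-0.21  0.38  1.85  0.    0.91 -0.32]
wrist red 1691 px 326.9 156.6 box [-23.  -92.3] r 53.0 ang 0.05
wrist blue none
```

```bash
ls -t pics | head -1; cp pics/$(ls -t pics|head -1) pics/w4.png
```

```text
lev_wrist_10.4.png
```

View pics/w4.png

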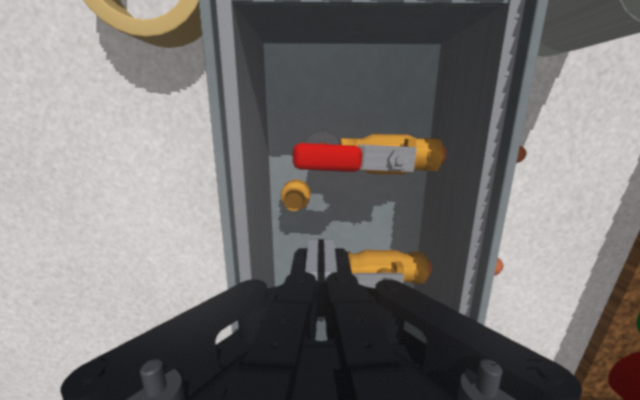

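The wrist view shows red at (327,157), angle about 0.05, with a free gap between it and the fingers and the low hose tail at (295,195). I'll descend to z = 66, above the hose tail and valve bodies.

Call:
arm_command:
  targets:
    - [0.005, 0, 0.01, 0, 0.003, 0]
    - [0, 0, 0.015, 0, 0, 0]
    - [0, 0, 0.015, 0, 0, 0]
    - [0, 0, 0.012, 0, 0, 0]
    - [0, 0, 0.009, 0, 0, 0]
    - [0, 0, 0.003, 0, 0, 0]
    - [0, 0, 0, 0, 0, 0]

```text
clock: 10.97
eef_pos: [563.0, -114.1, 67.5]
tcp_rot: [-3.141, -0.01, 0.11]
contact_force: [-0.3, -0.1, 0.4]
opening: 0.002
```

Call:
arm_command:
  targets:
    - [0, -0.004, 0, 0, 0, 0]
    - [0, -0.004, 0, 0, 0, 0]
    - [0, -0.004, 0, 0, 0, 0]
    - [0, -0.004, 0, 0, 0, 0]
    - [0, -0.003, 0, 0, 0, 0]
    - [0, -0.003, 0, 0, 0, 0]
    - [0, -0.003, 0, 0, 0, 0]

```text
clock: 11.55
eef_pos: [560.5, -89.2, 68.3]
tcp_rot: [3.142, -0.011, 0.11]
contact_force: [-0.2, -0.1, -0.1]
opening: -0.003
```

```bash
python3 go.py -22 -115 66;  python3 lev.py wrist scene; cp pics/$(ls -t pics|grep wrist|head -1) pics/w5.png
```

```text
clk 11.55 tcp [560.5 -89.2  68.3] in box -19.6 -114.3 F [-0.2 -0.1 -0.1] open -0.0
shift [-2.4  0.7  2.3] turn [ 0.    -0.011  0.   ] q [-0.16  0.47  1.89  0.    0.78 -0.28]
wrist red 3114 px 315.4 221.6 box [-22.8 -91.7] r 52.9 ang 0.063
wrist blue none
scene red none
scene blue 134 px 268.7 253.5 box [ -22.7 -201.6] r 52.7 ang -0.031
```

View pics/w5.png

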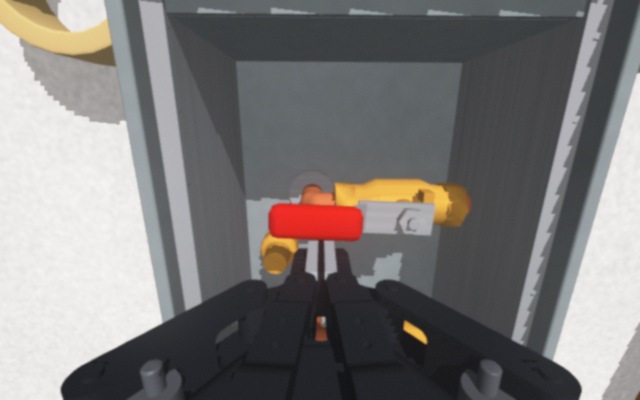

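Nearly touching, at the sleeve's middle. I'll go 3 mm lower, then follow the arc about the pivot, turning the tool with the lever.

Call:
arm_command:
  targets:
    - [-0.003, 0, 0.003, 0, -0.011, 0]
    - [-0.0018, -0.0053, 0, 0, 0, 0.1]
    - [-0.0018, -0.0053, 0, 0, 0, 0.1]
    - [-0.0018, -0.0053, 0, 0, 0, 0.1]
    - [-0.0018, -0.0053, 0, 0, 0, 0.1]
    - [-0.0018, -0.0053, 0, 0, 0, 0.1]
    - [-0.0018, -0.0053, 0, 0, 0, 0.1]
    - [-0.0018, -0.0053, 0, 0, 0, 0.1]
    - [-0.0018, -0.0053, 0, 0, 0, 0.1]
    - [0, 0, 0, 0, 0, 0]

```text
clock: 12.48
eef_pos: [553.6, -46.7, 64.8]
tcp_rot: [3.141, 0.0, -0.695]
contact_force: [-0.2, -0.7, -0.4]
opening: -0.003
```

```bash
python3 go.py -20.8 -71.9 66 -0.8;  python3 lev.py wrist top; cp pics/$(ls -t pics|grep wrist|head -1) pics/w6.png
```

```text
clk 12.48 tcp [553.6 -46.7  64.8] in box -21.8 -71.3 F [-0.2 -0.7 -0.4] open -0.0
shift [ 1.1 -0.3 -1.2] turn [ 0.001  0.    -0.004] q [-0.09  0.46  1.91 -0.    0.77  0.61]
wrist red 3324 px 322.7 226.5 box [ -6.  -57.2] r 52.2 ang 0.81
wrist blue none
top red none
top blue 105 px 384.1 189.0 box [ -24.3 -203.2] r 54.4 ang -0.058
```

View pics/w6.png

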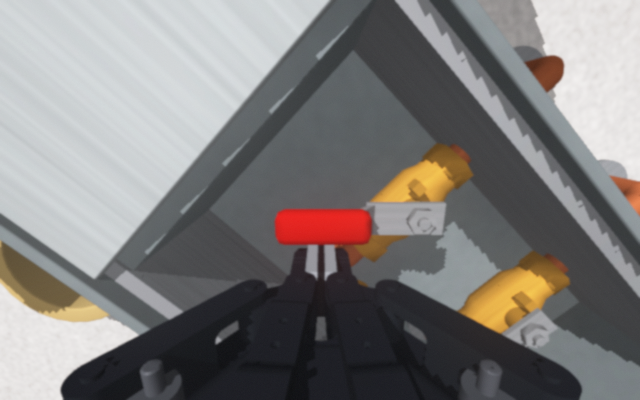

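The lever follows to 0.81 rad with the sleeve square on the fingers, and blue is unmoved. Continuing.

Call:
arm_command:
  targets:
    - [-0.0018, -0.0053, 0, 0, 0, 0.1]
    - [-0.0018, -0.0053, 0, 0, 0, 0.1]
    - [-0.0018, -0.0053, 0, 0, 0, 0.1]
    - [-0.0018, -0.0053, 0, 0, 0, 0.1]
    - [-0.0018, -0.0053, 0, 0, 0, 0.1]
    - [-0.0018, -0.0053, 0, 0, 0, 0.1]
    - [-0.0009, -0.0026, 0, 0, 0, 0.05]
    - [0, 0, 0, 0, 0, 0]

```text
clock: 13.25
eef_pos: [574.1, -18.0, 64.7]
tcp_rot: [3.139, 0.0, -1.34]
contact_force: [-1.6, -2.8, 1.4]
opening: -0.0
```

Call:
arm_command:
  targets:
    - [-0.0009, -0.0026, 0, 0, 0, 0.05]
    - [0, -0.0015, 0, 0, 0, 0.025]
    - [0, -0.001, 0, 0, 0, 0.02]

```text
clock: 13.5
eef_pos: [577.9, -15.8, 64.6]
tcp_rot: [3.138, 0.001, -1.433]
contact_force: [-7.0, 2.4, 2.2]
opening: -0.003
```

```bash
python3 go.py 9.7 -43 66 -1.57;  python3 lev.py wrist top; cp pics/$(ls -t pics|grep wrist|head -1) pics/w7.png
```

```text
clk 13.5 tcp [577.9 -15.8  64.6] in box 5.8 -43.3 F [-7.   2.4  2.2] open -0.0
shift [-0.2 -3.9 -1.4] turn [0.004 0.001 0.028] q [-0.03  0.49  1.86  0.    0.8   1.4 ]
wrist red 3281 px 322.8 226.7 box [ 26.8 -43.8] r 51.3 ang 1.509
wrist blue 3605 px 605.2 315.7 box [ -19.7 -196.9] r 49.8 ang 0.063
top red none
top blue 125 px 383.5 189.2 box [ -24.8 -201.7] r 54.8 ang -0.031
```

View pics/w7.png

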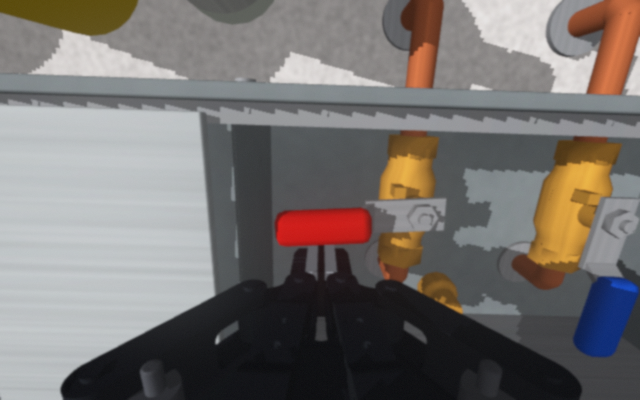

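The lever is at about 1.51 rad and not yet at its stop (7 N). I'll continue in small steps until the force rises.

Call:
arm_command:
  targets:
    - [0, -0.001, 0, 0, 0, 0.02]
    - [0, -0.001, 0, 0, 0, 0.01]

```text
clock: 13.77
eef_pos: [579.5, -15.4, 64.5]
tcp_rot: [3.137, 0.001, -1.462]
contact_force: [-6.4, 2.0, 3.0]
opening: -0.002
```

Call:
arm_command:
  targets:
    - [0, -0.001, 0, 0, 0, 0]
    - [0, -0.001, 0, 0, 0, 0]

```text
clock: 13.93
eef_pos: [581.4, -15.1, 64.5]
tcp_rot: [3.137, 0.001, -1.461]
contact_force: [-6.9, 3.4, 2.9]
opening: -0.0
```

Call:
arm_command:
  targets:
    - [0, -0.001, 0, 0, 0, 0]
    - [0, -0.001, 0, 0, 0, 0]

```text
clock: 14.1
eef_pos: [582.1, -14.9, 64.3]
tcp_rot: [3.134, 0.002, -1.461]
contact_force: [-13.2, 2.0, 9.7]
opening: 0.002
```

Call:
arm_command:
  targets:
    - [0, -0.001, 0, 0, 0, 0]
    - [0, 0, 0, 0, 0, 0]

```text
clock: 14.27
eef_pos: [582.1, -14.9, 64.2]
tcp_rot: [3.133, 0.002, -1.461]
contact_force: [-14.9, 1.4, 9.0]
opening: 0.0
```

```bash
python3 go.py 9.7 -43 66 -1.57;  python3 lev.py wrist
```

```text
clk 14.27 tcp [582.1 -14.9  64.2] in box 10.0 -42.9 F [-14.9   1.4   9. ] open 0.0
shift [ 0.1  0.3 -1.8] turn [ 0.009  0.002 -0.001] q [-0.03  0.5   1.84  0.    0.81  1.43]
wrist red 3314 px 322.1 227.7 box [ 30.8 -43.7] r 51.3 ang 1.586
wrist blue 3596 px 607.9 315.9 box [ -19.6 -196.9] r 49.7 ang 0.063
```

Call:
arm_command:
  targets:
    - [0, -0.001, 0, 0, 0, 0]
    - [0, -0.001, 0, 0, 0, 0]
    - [0, 0, 0, 0, 0, 0]

```text
clock: 14.57
eef_pos: [582.2, -14.9, 64.0]
tcp_rot: [3.129, 0.002, -1.461]
contact_force: [-20.8, 0.5, 13.4]
opening: 0.001
```

Call:
arm_command:
  targets:
    - [0, 0.003, 0, 0, 0, 0]
    - [0, 0.004, 0, 0, 0, 0]
    - [0, 0.006, 0, 0, 0, 0]
    - [0, 0.006, 0, 0, 0, 0]
    - [0, 0.004, 0, 0, 0, 0]
    - [0, 0, -0.02, 0, 0, 0]
    - [0, 0, -0.03, 0, 0, 0]
    - [0, 0, -0.03, 0, 0, 0]
    - [0, 0, -0.03, 0, 0, 0]
    - [0, 0, -0.03, 0, 0, 0]
    - [0, 0, -0.03, 0, 0, 0]
    - [0, 0, -0.03, 0, 0, 0]
    - [0, 0, 0, 0, 0, 0]

```text
clock: 15.65
eef_pos: [568.7, -17.5, 271.5]
tcp_rot: [-3.132, -0.001, -1.464]
contact_force: [0.3, 0.6, 0.1]
opening: 0.001
```

```bash
python3 go.py 9.7 -43 66 -1.57;  python3 lev.py wrist scene top; python3 ov.py 142 e; cp pics/$(ls -t pics|grep lev_wrist|head -1) pics/w8.png
```

```text
clk 15.65 tcp [568.7 -17.5 271.5] in box -3.6 -44.0 F [0.3 0.6 0.1] open 0.0
shift [ -1.3 -11.3 205.6] turn [-0.01  -0.001 -0.004] q [-0.03  0.22  1.72  0.    1.19  1.43]
wrist red 566 px 320.2 154.0 box [ 29.8 -43.7] r 51.3 ang 1.567
wrist blue 563 px 447.1 196.4 box [ -21.9 -198.9] r 51.9 ang 0.021
scene red 126 px 331.1 228.5 box [ 29.3 -44.9] r 50.1 ang 1.556
scene blue 135 px 268.7 253.2 box [ -23.4 -201. ] r 53.4 ang -0.019
top red none
top blue 120 px 383.7 189.2 box [ -24.8 -202.3] r 54.9 ang -0.043
```

View pics/w8.png

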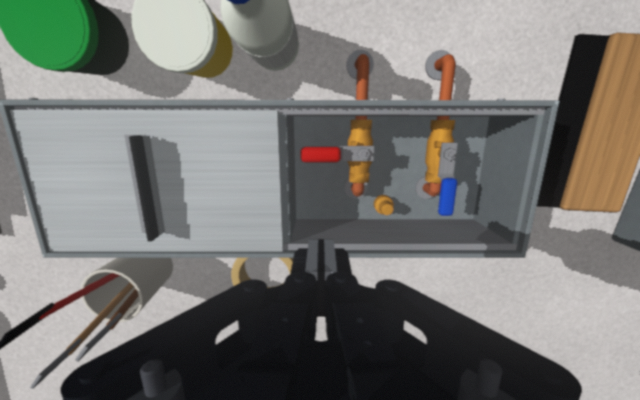

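View pics/ov_scene_e.png

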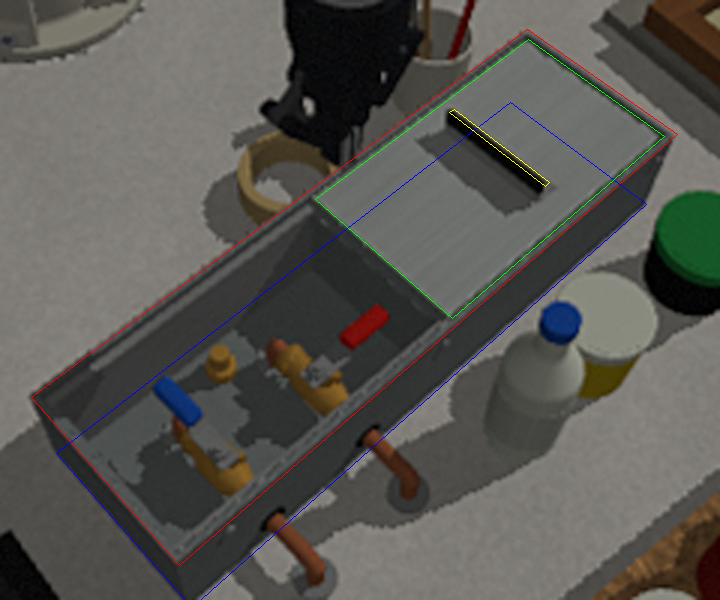

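```bash
python3 - <<'E'
from rig import r
from h import *
import cv2
box=np.load('box.npy');c,s=np.cos(box[2]),np.sin(box[2])
a=cv2.imread('pics/ov_scene_d.png');b=cv2.imread('pics/ov_scene_e.png')
f=r.grab_frame("top"); im=f["image"]; cv2.imwrite("pics/tope.png",cv2.resize(im[130:270,170:430],None,fx=3,fy=3,interpolation=cv2.INTER_CUBIC))
cv2.imwrite("pics/se.png",cv2.resize(r.grab_frame("scene")["image"][120:220,310:450],None,fx=5,fy=5,interpolation=cv2.INTER_CUBIC))
E
```

```text
(no output)
```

View pics/tope.png

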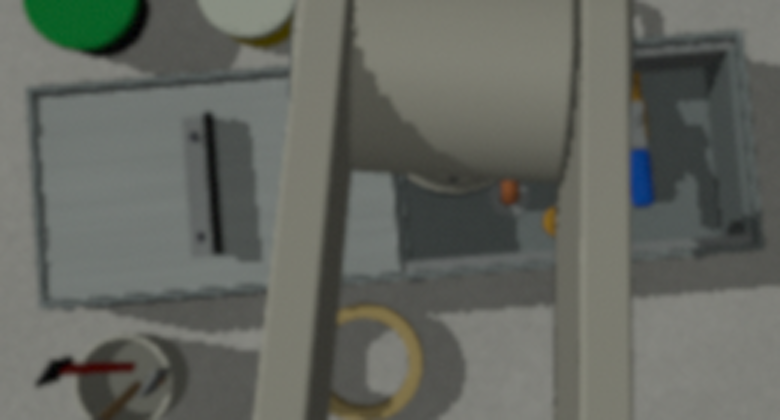

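View pics/se.png

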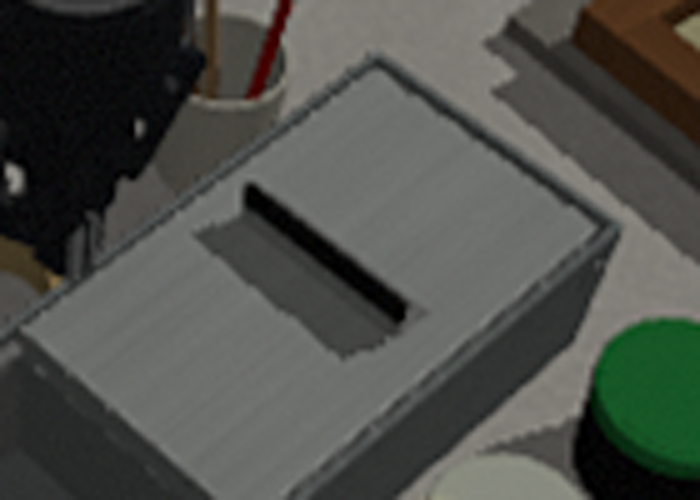

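```bash
python3 - <<'E'
from rig import r
s=r.sense(); print(s['clock'],s['contact_force'].round(1)); print(r.sign_off())
E
```

```text
16.0 [0.  0.8 1.1]
the job is handed in; nothing more can be done
None
```

The cover is slid fully open against its left end stop and left there, and the red valve is shut. I handed the job in at 16.0 s with the arm clear of everything. Both were moved only by pushing with the shut fingers.

- **Cover:** at the stop the force rose from 2 N to 27 N while the tool stood still, which put the cover at box y ≈ +142 mm. The final pictures show it square against the end wall. The flange shift measured in the top view came out about 274 mm, a few mm less than the 279 mm expected. I put this down to reading blurred edges by eye, and did not resolve it further.
- **Red handle:** I pushed it round its arc until it stopped moving, with about 25 N on it. After I backed off, it measured 1.567 rad from the wrist view and 1.556 rad from the scene view, against 1.571 for fully shut.
- **Blue handle:** the last readings lay between -0.04 and +0.02 rad, so it is still open as it was.
- **Other things:** in the last pictures the hose tail, tubs, tape roll, bottle, pot and squeegee look as they did at the start. I checked these by eye only, not by measurement.

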